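# Load a phone battery into the test jig and hold the spring slide at the mark

## Robot

A 6-joint arm with a two-finger parallel gripper is mounted at the origin on a cart in front of the work surface, level with it; the furniture and walls round the work are solid. World frame = base frame: x ahead of the robot, y to its left, z up, the work surface at z = 0. Lengths are in m, angles in degrees, forces in N, time in s.
With the tool pointing down it reaches from about 0.35 to 0.875 m from the base axis. Payload 4.2 kg.
Tool frame: the origin (TCP) lies on the centre line of the jaws, within the pads' length; the fingertips stand 25 mm ahead of it and the grasp point (between the pads) lies 6 mm ahead of it; z points along the fingers, y is the line along which they close (so a half turn about z gives the same grasp; the last joint's range is limited). The gripper opens to 87 mm and grips with 3 to 60 N. Pads are 19 mm wide; open, the fingers measure 117 mm over their backs; the gripper's body (75 mm by 190 mm) begins 51 mm behind the grasp point.
Start: joints at [-58.006, 22.042, 0.453, 0, -68.411, -14.817], TCP at [0.185, -0.597, 0.248] pointing down, gripper open.
Joint ranges: [-179.83, 179.83], [-69.29, 118.12], [-61.27, 80.66], [-181.25, 117.63], [-171.15, -9.14], [-177.46, 177.46]. Speed limits (degrees/s): [159.86, 159.86, 180, 180, 180, 180].

## Interface

Orientations are given as a 3x3 rotation matrix whose columns are the frame's x, y, z axes.
In Python, from station import r gives the robot as it stands.
- The arm moves only by the tool move_arm, never from a script. Its argument "series" is a list of rows, each an object with "grip": the opening, from 0 (shut) to 1 (fully open); "xyz": the shift along the tool's x, y, z in mm, a list of three; "angular": the turn, a rotation vector about the tool's x, y, z in rad, a list of three. A call has 1 to 10 rows; each row is the pose to reach, as a shift and turn from the pose commanded when the call began, along the tool's axes at that moment; what a row does not reach only later rows make up. A row lasts 1/10 s, in which the tool goes at most 50 mm and 8.59 degrees, less where a joint would pass 70% of its speed; a pose out of reach is approached as far as the arm can. A call with a gripper value outside its range is refused whole. The fingers move at their own pace and stop on an object; the grip force is fixed at half the most. Time passes only in rows, so rows that repeat a pose let the fingers close. It gives the time, the measured TCP pose, the force, the opening and the grip force at its end, in the units of the state.
- r.sense(): the state, without advancing time (a new reading comes with each control period).
- r.capture(name): name is "scene" or "top"; returns a dict with "img" (400x640x3 uint8, red, green, blue), "camera_matrix" (3x3 intrinsics, pixels), "rvec" (rotation vector, rad) and "tvec" (3), from world to camera coordinates, as OpenCV has them. Camera axes: x right, y down, z forward; pixel columns grow to the right and rows downward; lengths in m; the calibration is good to about 2 mm. A picture is of the moment at which its call begins. There is no depth.
- r.finish_job(): hands the job in; it is judged then, once.
The state is a dict: "time_s": time; "joints": joint angles; "joint_velocities": joint speeds; "effort": joint torques, N m; "tcp_pos": TCP position; "ee_rot": TCP orientation; "wrist_force": force on the tool from outside, world axes, zero at the start; "moment": the same for the moment, N m; "gripper_width": opening from 0.0 (shut) to 1.0 (fully open); "gripper_force": force on a finger pad.
Only numpy, scipy, OpenCV 4.12 (cv2) and the standard library are available. Lean on these libraries where they do the work, as an engineer would, in place of code of your own. Each camera call takes 0.05 s, during which the arm holds its last target. There are 200 camera calls.

## Task

Put the phone battery on the open end of the test jig and slide it along the channel, under the overhang, until it is fully home against the end stop. Then pull the spring-loaded knob beside the channel out, back toward the open end, until its pointer stands inside the notch of the mark, and finish while still holding it there, because it springs back when let go. Do not knock the steel cup, the screwdriver or the cardboard chip box about.

Things in the scene. Friction and masses are not known exactly. Their poses are not given: they have to be found in the camera images.
- battery: loose flat dark phone battery with a blue label, 54 (own x) x 38 (own y) x 6 mm (z), lying flat on the cloth; origin at the centre of its underside. Either end may go first.
- jig: fixed jig on the cloth: aluminium plate 6 mm thick, x -85..75, y -40..115 mm in its frame. Origin on the cloth, under the channel's centre line; +x is the way the battery is pushed. Channel along x at y = 0: straight grey walls 42 mm apart inside, x 14..60 mm, tops 20 mm above the cloth; flared lead-ins x -3..16 mm, 57 mm apart at their tips, tops 13 mm up; end stop face at x = 60 mm.
- mouth (a point): a point on the flat open plate before the channel, 6 mm above the cloth, at jig x = -35 mm, y = 0: a battery laid flat with its centre here, its length along the jig's x, has not yet entered between the straight walls and can be pushed in along jig +x. The plate is bare from x = -85 to -3 mm round the channel's line.
- overhang (a point): middle of the front lower edge of the grey overhang that bridges the channel from jig x = 30 to 60 mm; underside 20 mm, top 27.5 mm above the cloth (14 mm clear over the channel floor)
- home (a point): where the centre of the battery's underside is when it is fully home against the end stop: on the channel floor, jig x = 33 mm, 6 mm above the cloth; axes as the jig's, the battery's length along x. The tail is then at jig x = 6 mm, outside the straight walls, and can be pushed from the open side.
- pull: spring slide beside the channel, on rods at jig y = 65 mm: black carriage 22 x 34 mm, 22 mm high, with an upright round knob. Origin under the knob's axis at cloth height, jig x = 40 mm when sprung back. Pulled straight along jig -x, travel 60 mm; about 3 N to start, 9 N at 45 mm; springs back when released. The rods' end block: inner face at jig x = -38 mm, top 24 mm up.
- grip (a point): centre of the round black knob: 18 mm diameter from 30 to 56 mm above the cloth, with a 21 mm diameter, 6 mm thick rim on top (up to 64 mm); this point is 45 mm above the cloth. It moves with the slide.
- pointer (a point): tip of the 2 mm wide steel pointer that sticks out of the carriage toward jig +y, at the knob's own x; 20.5 mm above the cloth. It moves with the slide and passes just above the mark.
- notch (a point): middle of the mark's notch, 18 mm above the cloth, level along y with the pointer's tip: a small fixed steel fork, 20 mm long, on the graduated ledge at the jig's +y edge; its notch is 12 mm wide along jig x and open toward the carriage. Axes as the jig's. It is set 22 to 45 mm along jig -x from the pointer's rest place.
- cup: small round steel cup, 46 mm wide, 21 mm high, loose, to be left alone; origin at the centre of its underside
- driver: small red screwdriver with a yellow end, 110 mm long, 12 mm thick, loose, to be left alone; origin under its middle, length along its y
- card_box: flat cardboard-coloured chip box, 56 x 52 x 11 mm, loose, to be left alone; origin at the centre of its underside
There are look-alikes about, which are no part of the job. Leave any turquoise look-alike of the battery alone.

How it is judged (in metres and radians):
On the way:
1. the battery is fully home in the channel while the knob has not been pulled yet (x of battery in the frame of home above -0.004 m and distance between battery and home below 0.006 m and angle between the x axis of battery and the x axis of home, either way round below 0.12 rad and x of pull in the frame of jig above 0.034 m), for 0.2 s.
At the end, for the whole second after the job is handed in: The battery lies fully home (within 4 mm of the end stop, within 6 mm of its home point in all, straight within 0.12 rad), the pointer stands inside the notch (within 5 mm of its middle along the slide) and the gripper's fingers still hold the slide there (more than 1 N) (x of battery in the frame of home above -0.004 m and distance between battery and home below 0.006 m and angle between the x axis of battery and the x axis of home, either way round below 0.12 rad and x of pointer in the frame of notch between -0.005 and 0.005 m and contact force between the fingers and pull above 1 N); the arm keeps its last pose, push and grip.
It fails at once if the cup, the screwdriver or the chip box is knocked more than 25 mm from its place (distance of any of cup, driver, card_box from where it was at the start of the episode above 0.025 m).
It also fails if it takes over 64 s, if anything falls off the work surface, if the arm or the gripper's body presses on something with over 40 N, if the wrist force passes 120 N, or if a joint passes its speed limit or range.

## Working session

There is one attempt and no reset: what is moved stays moved. The work goes in short steps, Python scripts to look and compute and a tool call to move; the robot and the scene stay as the last step left them, time stands still between calls to the robot, and variables do not carry over. Pictures are saved under pics/ and viewed, at most 10 in all, crops included, and the job is handed in when it is done.

Besides the shell and the picture viewer there is one more tool, called after "Call:" in YAML: its name, and indented under it one key for each argument. move_arm: Moves the arm, as the interface text tells. Its arguments: {"type":"object","properties":{"series":{"type":"array"}},"required":["series"]}

```bash
mkdir -p pics
cat > h.py <<'E'
import numpy as np, cv2
from station import r
def cap(n):
    c=r.capture(n); R,_=cv2.Rodrigues(np.array(c["rvec"],float)); return c["img"],np.array(c["camera_matrix"]),R,np.array(c["tvec"],float).ravel()
def ray(cam,px,z):
    _,K,R,t=cam; d=R.T@np.linalg.inv(K)@np.array([px[0],px[1],1.]); o=-R.T@t; return o+d*(z-o[2])/d[2]
def proj(cam,P):
    _,K,R,t=cam; q=K@(R@np.array(P,float)+t); return q[:2]/q[2]
def save(cam,name,box=None,s=1):
    im=cam[0]
    if box: im=im[box[1]:box[3],box[0]:box[2]]
    cv2.imwrite("pics/"+name,cv2.resize(im,None,fx=s,fy=s,interpolation=cv2.INTER_CUBIC)[:,:,::-1])
E
python3 - <<'E'
from h import *
for n in("top","scene"):
    c=cap(n); save(c,n+"0.png",s=1.25); print(n,-c[2].T@c[3],c[1][0,0])
print(r.sense())
E
```

```text
top [ 0.45340704 -0.0312374   0.90011495] 391.0471399396373
scene [0.22946243 0.42886411 0.70909105] 500.52613505794216
{'time_s': 0.1, 'joints': array([-5.80058882e+01,  2.20885016e+01,  3.86771619e-01, -2.53575706e-02,
       -6.84113103e+01, -1.48151792e+01]), 'joint_velocities': array([ 0.13645017, -0.1152111 ,  0.11820385,  0.04337245, -0.09571485,
        0.06892992]), 'effort': array([-2.16551325e-04, -3.91689599e+01,  1.87932783e+01,  4.23201039e+00,
        1.34060168e-02, -8.43691964e-05]), 'tcp_pos': array([ 0.18445548, -0.59664432,  0.24654051]), 'ee_rot': array([[-9.55435194e-01, -2.95200110e-01, -6.96284535e-04],
       [-2.95200912e-01,  9.55433328e-01,  1.89125361e-03],
       [ 1.06955176e-04,  2.01251409e-03, -9.99997969e-01]]), 'wrist_force': array([ 0.01532747, -0.18640774,  0.48003811]), 'moment': array([0.01997981, 0.02157949, 0.01240517]), 'gripper_force': 0.0, 'gripper_width': 1.003891000357528}
```

View pics/top0.png

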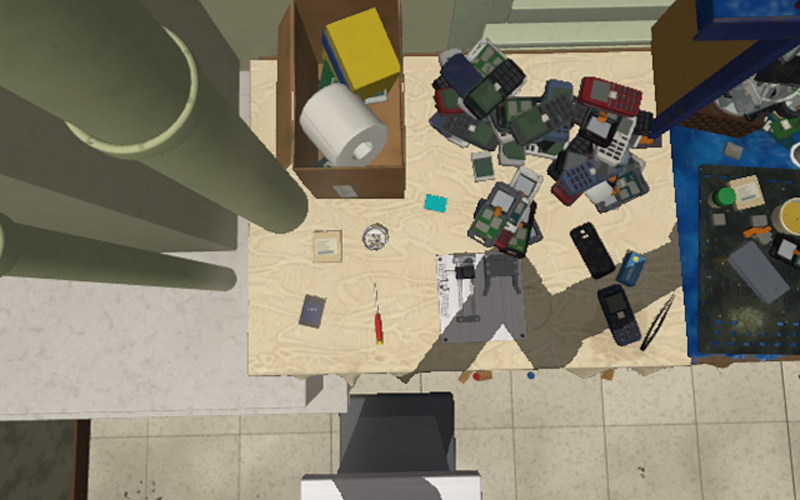

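View pics/scene0.png

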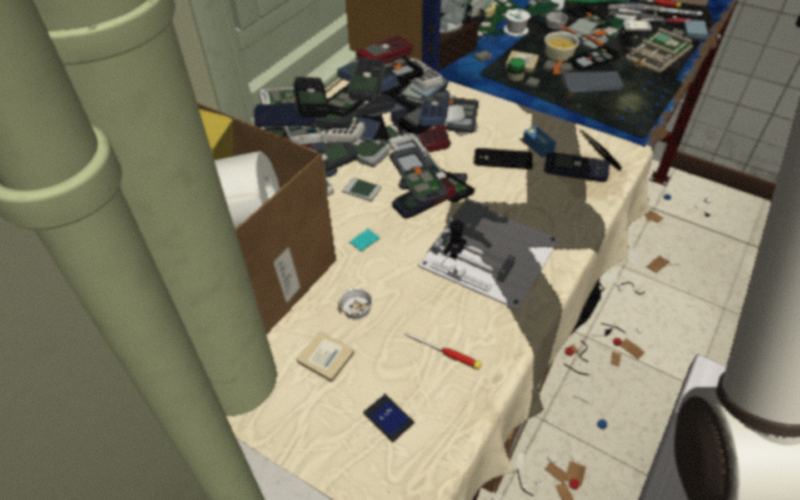

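Run:
```python
from h import *
c=cap("top"); s=cap("scene")
save(c,"jig.png",(335,190,435,285),8) 
a=cv2.resize(c[0][225:270,225:275],None,fx=8,fy=8,interpolation=3)
b=cv2.resize(s[0][300:370,270:350],None,fx=5,fy=5,interpolation=3)
H=max(a.shape[0],b.shape[0]); P=lambda i:np.pad(i,((0,H-i.shape[0]),(0,0),(0,0)))
cv2.imwrite("pics/bat.png",np.hstack([P(a),P(b)])[:,:,::-1])
for n,cam,box in(("top",c,(225,225,275,270)),("scene",s,(270,300,350,370))):
    g=cam[0][box[1]:box[3],box[0]:box[2]].astype(int)
    m=(g.sum(2)<330).astype(np.uint8)
    ct=max(cv2.findContours(m,0,2)[0],key=cv2.contourArea).reshape(-1,2)+np.array(box[:2])
    w=np.array([ray(cam,p,.006)[:2] for p in ct],np.float32)
    rc=cv2.minAreaRect(w); print(n,rc, cv2.boxPoints(rc).round(4).tolist(), ct.mean(0))
for nm,px in dict(boxc=(327,246),cup=(375,237),drv=(379,315),turq=(435,203),pipe=(300,215),pipe2=(232,280),blue=(630,268),cardbox=(345,190)).items(): print(nm,ray(c,np.array(px)/1.25,0).round(3))
```

```text
top ((0.4440971910953522, 0.13536612689495087), (0.03641126677393913, 0.05399065464735031), 75.69529724121094) [[0.41339999437332153, 0.12439999729394913], [0.4657999873161316, 0.11110000312328339], [0.4747999906539917, 0.14630000293254852], [0.42239999771118164, 0.15970000624656677]] [249.02564103 248.12820513]
scene ((0.44271594285964966, 0.1379421055316925), (0.03752582147717476, 0.0542178675532341), 75.87435150146484) [[0.41179999709129333, 0.12639999389648438], [0.4643999934196472, 0.11309999972581863], [0.47360000014305115, 0.14949999749660492], [0.42100000381469727, 0.16279999911785126]] [307.90322581 336.22580645]
boxc [0.563 0.108 0.   ]
cup [0.577 0.018 0.   ]
drv [0.434 0.013 0.   ]
turq [ 0.639 -0.095  0.   ]
pipe [0.622 0.158 0.   ]
pipe2 [0.504 0.283 0.   ]
blue [ 0.508 -0.451  0.   ]
cardbox [0.668 0.073 0.   ]
```

View pics/jig.png

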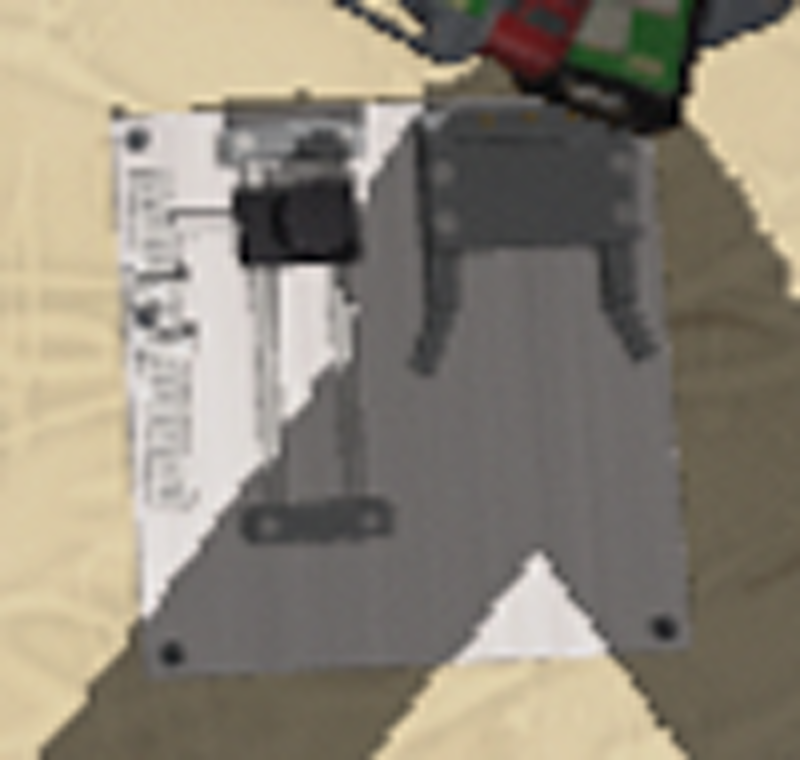

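View pics/bat.png

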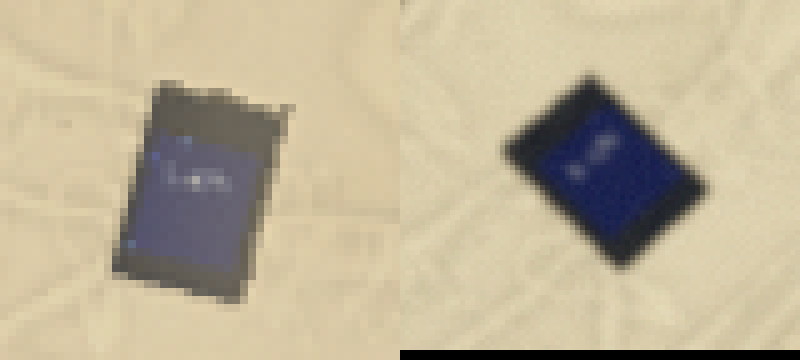

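```bash
cat >> h.py <<'E'
def cp(x,y): return (np.array([x,y])+.5)/8-.5+np.array([335,190])
E
python3 - <<'E'
from h import *
c=cap("top"); s=cap("scene")
C={k:ray(c,cp(*p),z)[:2] for k,p,z in [("TL",(112,112),.006),("BL",(148,672),.006),("BR",(688,645),.006),("tipL",(424,372),.013),("tipR",(643,358),.013),("ovL",(460,245),.0275),("ovR",(602,245),.0275),("ptr",(172,213),.0205),("notch",(185,302),.018),("knob",(310,213),.064)]}
J=np.array([[75,115],[-85,115],[-85,-40]])/1e3; W=np.array([C[k] for k in("TL","BL","BR")])
A=J-J.mean(0);B=W-W.mean(0); a=np.arctan2((A[:,0]*B[:,1]-A[:,1]*B[:,0]).sum(),(A*B).sum())
R=np.array([[np.cos(a),-np.sin(a)],[np.sin(a),np.cos(a)]]); o=W.mean(0)-R@J.mean(0)
print("jig",o,np.degrees(a)); print(np.linalg.norm(W[0]-W[1]),np.linalg.norm(W[2]-W[1]))
for k in C: print(k,C[k].round(4),(R.T@(C[k]-o)*1e3).round(1))
a=cv2.resize(s[0][150:250,325:450],None,fx=6,fy=6,interpolation=2)
cv2.imwrite("pics/sj.png",a[:,:,::-1])
# plate corner prediction in scene
for j in [(75,115),(-85,115),(-85,-40),(75,-40)]:
    w=R@(np.array(j)/1e3)+o; print(j,((proj(s,[*w,.006])-[325,150]+.5)*6-.5).round(0))
for j,z in [((40,115-11.),.02),((15,104),.018)]:
    w=R@(np.array(j)/1e3)+o; print(j,((proj(s,[*w,z])-[325,150]+.5)*6-.5).round(0))
E
```

```text
jig [ 0.470411   -0.20983037] 1.5498463784487808
0.15884638071267654 0.15251796631061884
TL [ 0.5416 -0.0931] [ 74.3 114.8]
BL [ 0.3828 -0.0983] [-84.5 113.9]
BR [ 0.3867 -0.2508] [-84.8 -38.7]
tipL [ 0.465  -0.1784] [-4.5 31.6]
tipR [ 0.4675 -0.2404] [ -3.7 -30.5]
ovL [ 0.4999 -0.1875] [30.  21.5]
ovR [ 0.4989 -0.2271] [ 28. -18.]
ptr [ 0.5112 -0.1081] [ 43.5 100.6]
notch [ 0.4862 -0.1111] [18.4 98.2]
knob [ 0.5074 -0.1412] [38.9 67.6]
(75, 115) [ 53. 366.]
(-85, 115) [531. 576.]
(-85, -40) [729. 240.]
(75, -40) [282.  67.]
(40, 104.0) [172. 356.]
(15, 104) [244. 392.]
```

View pics/sj.png

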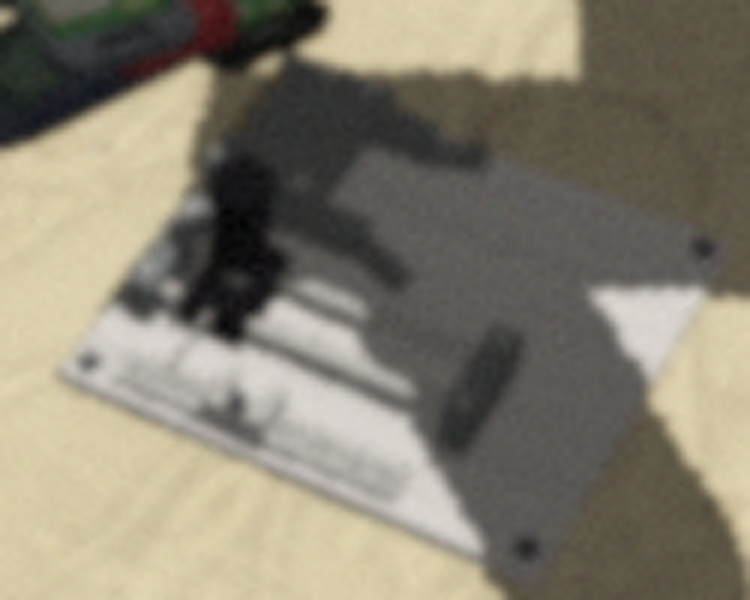

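```bash
cat >> h.py <<'E'
from scipy.spatial.transform import Rotation as Ro
JO=np.array([.4704,-.2098]); JA=np.radians(1.6)
def jig(x,y): return JO+np.array([x*np.cos(JA)-y*np.sin(JA),x*np.sin(JA)+y*np.cos(JA)])/1e3
def inj(p): d=(np.array(p)[:2]-JO)*1e3; return np.array([d[0]*np.cos(JA)+d[1]*np.sin(JA),-d[0]*np.sin(JA)+d[1]*np.cos(JA)])
def to(x,y,z,yaw):
    s=r.sense(); R0=np.array(s["ee_rot"]); a=np.radians(yaw)
    ty=np.array([np.cos(a),np.sin(a),0]); tz=np.array([0,0,-1.]); R1=np.stack([np.cross(ty,tz),ty,tz],1)
    print("shift",(R0.T@(np.array([x,y,z])-s["tcp_pos"])*1e3).round(1),"ang",Ro.from_matrix(R0.T@R1).as_rotvec().round(3),"t",s["time_s"])
E
python3 - <<'E'
from h import *
to(.4434,.1366,.12,75.75)
E
```

```text
shift [-463.9  624.3  127.6] ang [ 0.001 -0.     0.548] t 0.3
```

Call:
move_arm:
  series:
    - {"grip": 1, "xyz": [-464, 624, 128], "angular": [0.001, 0, 0.548]}
    - {"grip": 1, "xyz": [-464, 624, 128], "angular": [0.001, 0, 0.548]}
    - {"grip": 1, "xyz": [-464, 624, 128], "angular": [0.001, 0, 0.548]}
    - {"grip": 1, "xyz": [-464, 624, 128], "angular": [0.001, 0, 0.548]}
    - {"grip": 1, "xyz": [-464, 624, 128], "angular": [0.001, 0, 0.548]}
    - {"grip": 1, "xyz": [-464, 624, 128], "angular": [0.001, 0, 0.548]}
    - {"grip": 1, "xyz": [-464, 624, 128], "angular": [0.001, 0, 0.548]}
    - {"grip": 1, "xyz": [-464, 624, 128], "angular": [0.001, 0, 0.548]}
    - {"grip": 1, "xyz": [-464, 624, 128], "angular": [0.001, 0, 0.548]}
    - {"grip": 1, "xyz": [-464, 624, 128], "angular": [0.001, 0, 0.548]}

```text
time_s: 1.3
tcp_pos: [0.3479, -0.1346, 0.1674]
ee_rot: [[-0.969, 0.246, 0.002], [0.246, 0.969, -0.001], [-0.002, -0.001, -1.0]]
wrist_force: [1.7, -0.2, 0.4]
gripper_width: 1.003
gripper_force: 0.0
```

Run:
```python
from h import *
print(r.sense()["tcp_pos"]); to(.4434,.1366,.12,75.75)
```

```text
[ 0.34788792 -0.1345634   0.16737744]
shift [-25.9 286.3  47.3] ang [-0.001  0.002  0.001] t 1.3
```

Call:
move_arm:
  series:
    - {"grip": 1, "xyz": [-26, 286, 47], "angular": [0, 0.002, 0]}
    - {"grip": 1, "xyz": [-26, 286, 47], "angular": [0, 0.002, 0]}
    - {"grip": 1, "xyz": [-26, 286, 47], "angular": [0, 0.002, 0]}
    - {"grip": 1, "xyz": [-26, 286, 47], "angular": [0, 0.002, 0]}
    - {"grip": 1, "xyz": [-26, 286, 47], "angular": [0, 0.002, 0]}
    - {"grip": 1, "xyz": [-26, 286, 47], "angular": [0, 0.002, 0]}
    - {"grip": 1, "xyz": [-26, 286, 47], "angular": [0, 0.002, 0]}
    - {"grip": 1, "xyz": [-26, 286, 47], "angular": [0, 0.002, 0]}
    - {"grip": 1, "xyz": [-26, 286, 47], "angular": [0, 0.002, 0]}
    - {"grip": 1, "xyz": [-26, 286, 47], "angular": [0, 0.002, 0]}

```text
time_s: 2.3
tcp_pos: [0.4426, 0.1333, 0.1202]
ee_rot: [[-0.969, 0.247, -0.002], [0.247, 0.969, -0.0], [0.002, -0.001, -1.0]]
wrist_force: [0.4, 0.2, -0.2]
gripper_width: 0.997
gripper_force: 0.0
```

Run:
```python
from h import *
print(r.sense()["tcp_pos"],r.sense()["ee_rot"][:,2]); to(.4434,.1366,.0265,75.75)
```

```text
[0.44256938 0.13331653 0.12016625] [-1.86483743e-03 -3.70876037e-04 -9.99998192e-01]
shift [-0.2  3.5 93.7] ang [-0.001 -0.002 -0.001] t 2.3
```

Call:
move_arm:
  series:
    - {"grip": 1, "xyz": [0, 3.5, 40], "angular": [0, -0.002, 0]}
    - {"grip": 1, "xyz": [0, 3.5, 75], "angular": [0, -0.002, 0]}
    - {"grip": 1, "xyz": [0, 3.5, 88], "angular": [0, -0.002, 0]}
    - {"grip": 1, "xyz": [0, 3.5, 93], "angular": [0, -0.002, 0]}
    - {"grip": 1, "xyz": [0, 3.5, 93], "angular": [0, -0.002, 0]}
    - {"grip": 0.3, "xyz": [0, 3.5, 93], "angular": [0, -0.002, 0]}
    - {"grip": 0.3, "xyz": [0, 3.5, 93], "angular": [0, -0.002, 0]}
    - {"grip": 0.3, "xyz": [0, 3.5, 93], "angular": [0, -0.002, 0]}
    - {"grip": 0.3, "xyz": [0, 3.5, 93], "angular": [0, -0.002, 0]}
    - {"grip": 0.3, "xyz": [0, 3.5, 93], "angular": [0, -0.002, 0]}

```text
time_s: 3.3
tcp_pos: [0.4437, 0.1378, 0.0272]
ee_rot: [[-0.969, 0.246, 0.001], [0.246, 0.969, -0.001], [-0.001, -0.0, -1.0]]
wrist_force: [-0.5, -0.1, -0.0]
gripper_width: 0.633
gripper_force: 0.0
```

Call:
move_arm:
  series:
    - {"grip": 0.3, "xyz": [0, 0, 0], "angular": [0, 0, 0]}
    - {"grip": 0.3, "xyz": [0, 0, 0], "angular": [0, 0, 0]}
    - {"grip": 0.3, "xyz": [0, 0, 0], "angular": [0, 0, 0]}

```text
time_s: 3.6
tcp_pos: [0.4436, 0.1377, 0.0269]
ee_rot: [[-0.969, 0.246, -0.0], [0.246, 0.969, -0.001], [-0.0, -0.001, -1.0]]
wrist_force: [-0.1, 0.2, 0.3]
gripper_width: 0.427
gripper_force: 30.0
```

Run:
```python
from h import *
p=jig(-37,0.5);print(p); to(p[0],p[1],.12,91.6)
```

```text
[ 0.43340046 -0.2103333 ]
shift [ -75.6 -340.   -92.8] ang [-0.001  0.    -0.276] t 3.6
```

Call:
move_arm:
  series:
    - {"grip": 0.3, "xyz": [0, 0, -45], "angular": [0, 0, 0]}
    - {"grip": 0.3, "xyz": [0, 0, -92], "angular": [0, 0, 0]}
    - {"grip": 0.3, "xyz": [-76, -340, -93], "angular": [0, 0, -0.276]}
    - {"grip": 0.3, "xyz": [-76, -340, -93], "angular": [0, 0, -0.276]}
    - {"grip": 0.3, "xyz": [-76, -340, -93], "angular": [0, 0, -0.276]}
    - {"grip": 0.3, "xyz": [-76, -340, -93], "angular": [0, 0, -0.276]}
    - {"grip": 0.3, "xyz": [-76, -340, -93], "angular": [0, 0, -0.276]}
    - {"grip": 0.3, "xyz": [-76, -340, -93], "angular": [0, 0, -0.276]}
    - {"grip": 0.3, "xyz": [-76, -340, -93], "angular": [0, 0, -0.276]}
    - {"grip": 0.3, "xyz": [-76, -340, -93], "angular": [0, 0, -0.276]}

```text
time_s: 4.6
tcp_pos: [0.4331, -0.2145, 0.12]
ee_rot: [[-1.0, -0.022, -0.0], [-0.022, 1.0, -0.001], [0.0, -0.001, -1.0]]
wrist_force: [-0.8, 0.8, -0.3]
gripper_width: 0.427
gripper_force: 30.0
```

Call:
move_arm:
  series:
    - {"grip": 0.3, "xyz": [0, 0, 0], "angular": [0, 0, 0]}
    - {"grip": 0.3, "xyz": [0, 0, 0], "angular": [0, 0, 0]}
    - {"grip": 0.3, "xyz": [0, 0, 0], "angular": [0, 0, 0]}
    - {"grip": 0.3, "xyz": [0, 0, 0], "angular": [0, 0, 0]}

```text
time_s: 5.0
tcp_pos: [0.434, -0.2092, 0.1203]
ee_rot: [[-1.0, -0.03, 0.0], [-0.03, 1.0, -0.001], [0.0, -0.001, -1.0]]
wrist_force: [0.2, -0.4, 0.2]
gripper_width: 0.429
gripper_force: 30.0
```

Run:
```python
from h import *
s=r.sense();print(s["tcp_pos"],inj(s["tcp_pos"]),s["gripper_width"])
p=jig(-37,0.5); to(p[0],p[1],.0345,91.6)
c=cap("top");save(c,"hold.png",(280,170,480,310),4)
```

```text
[ 0.43398522 -0.20916841  0.12029979] [-36.38294881   1.64810858] 0.4289775674014733
shift [ 0.6 -1.1 85.8] ang [-0.001 -0.     0.002] t 5.0
```

View pics/hold.png

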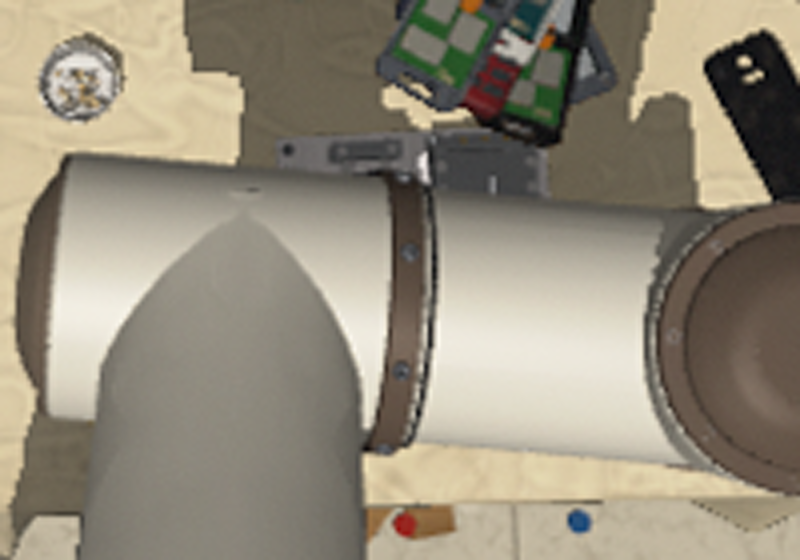

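The arm hides the jig from above (only its top edge at about pixel 410,160 shows), with the battery still held (opening 0.43). I'll lower it and release.

Call:
move_arm:
  series:
    - {"grip": 0.3, "xyz": [0.6, -1.1, 45], "angular": [0, 0, 0.002]}
    - {"grip": 0.3, "xyz": [0.6, -1.1, 75], "angular": [0, 0, 0.002]}
    - {"grip": 0.3, "xyz": [0.6, -1.1, 85], "angular": [0, 0, 0.002]}
    - {"grip": 0.3, "xyz": [0.6, -1.1, 86.7], "angular": [0, 0, 0.002]}
    - {"grip": 0.3, "xyz": [0.6, -1.1, 86.7], "angular": [0, 0, 0.002]}
    - {"grip": 0.3, "xyz": [0.6, -1.1, 86.7], "angular": [0, 0, 0.002]}
    - {"grip": 0.55, "xyz": [0.6, -1.1, 86.7], "angular": [0, 0, 0.002]}
    - {"grip": 0.55, "xyz": [0.6, -1.1, 86.7], "angular": [0, 0, 0.002]}
    - {"grip": 0.55, "xyz": [0.6, -1.1, 86.7], "angular": [0, 0, 0.002]}
    - {"grip": 0.55, "xyz": [0.6, -1.1, 86.7], "angular": [0, 0, 0.002]}

```text
time_s: 6.05
tcp_pos: [0.4333, -0.2117, 0.0338]
ee_rot: [[-1.0, -0.026, 0.001], [-0.026, 1.0, -0.001], [-0.001, -0.001, -1.0]]
wrist_force: [-0.2, 0.3, 0.6]
gripper_width: 0.544
gripper_force: 0.0
```

Call:
move_arm:
  series:
    - {"grip": 0.55, "xyz": [0, 0, -25], "angular": [0, 0, 0]}
    - {"grip": 0.3, "xyz": [0, 0, -45], "angular": [0, 0, 0]}
    - {"grip": 0, "xyz": [40, 0, -45], "angular": [0, 0, 0]}
    - {"grip": 0, "xyz": [44, 0, -45], "angular": [0, 0, 0]}
    - {"grip": 0, "xyz": [44, 0, -45], "angular": [0, 0, 0]}
    - {"grip": 0, "xyz": [44, 0, -45], "angular": [0, 0, 0]}
    - {"grip": 0, "xyz": [44, 0, -45], "angular": [0, 0, 0]}

```text
time_s: 6.75
tcp_pos: [0.3902, -0.2128, 0.0785]
ee_rot: [[-1.0, -0.026, 0.001], [-0.026, 1.0, -0.001], [-0.001, -0.001, -1.0]]
wrist_force: [0.0, -1.0, -0.1]
gripper_width: 0.087
gripper_force: 0.0
```

Run:
```python
from h import *
s=r.sense();print(s["tcp_pos"],inj(s["tcp_pos"]),s["gripper_width"],s["wrist_force"])
p=jig(-80,0.5); to(p[0],p[1],.033,91.6)
c=cap("scene");save(c,"placed.png",(300,130,460,250),5)
print([((proj(c,[*jig(*j),.012])-[300,130])*5).round() for j in[(-8,19),(-62,19),(-62,-19),(-8,-19)]])
```

```text
[ 0.39023986 -0.21283503  0.07850885] [-80.21362777  -0.79564316] 0.0866510191747436 [ 0.01794033 -1.02656732 -0.1262177 ]
shift [-0.2  1.4 45.5] ang [-0.001  0.001 -0.002] t 6.75
[array([483., 311.]), array([616., 364.]), array([655., 300.]), array([525., 249.])]
```

View pics/placed.png

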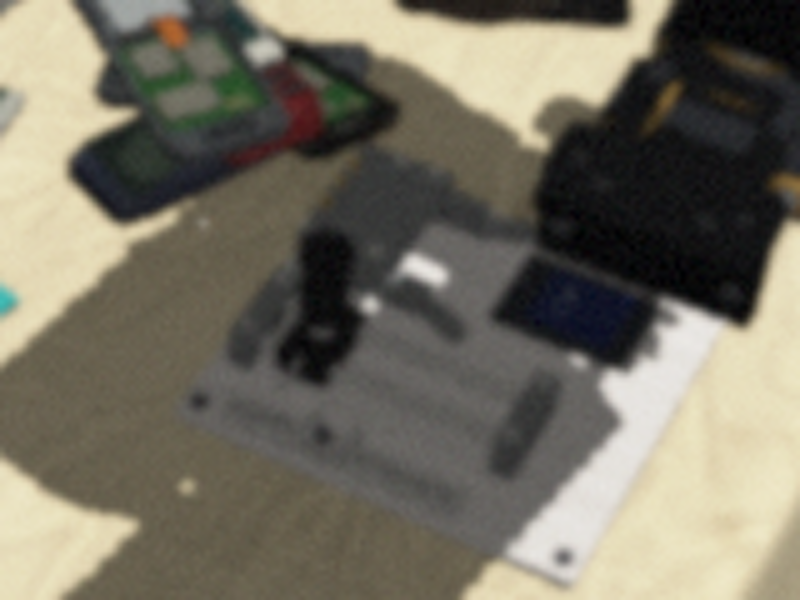

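The battery lies flat on the plate before the channel (corners at about 495,310 / 630,365 / 530,257), in line with the channel and centred near jig x = -39. I'll go down behind it and push.

Call:
move_arm:
  series:
    - {"grip": 0, "xyz": [6, 1.4, 0], "angular": [0, 0, -0.002]}
    - {"grip": 0, "xyz": [6, 1.4, 30], "angular": [0, 0, -0.002]}
    - {"grip": 0, "xyz": [6, 1.4, 45], "angular": [0, 0, -0.002]}
    - {"grip": 0, "xyz": [6, 1.4, 45], "angular": [0, 0, -0.002]}
    - {"grip": 0, "xyz": [-4, 1.4, 45], "angular": [0, 0, -0.002]}
    - {"grip": 0, "xyz": [-14, 1.4, 45], "angular": [0, 0, -0.002]}
    - {"grip": 0, "xyz": [-24, 1.4, 45], "angular": [0, 0, -0.002]}
    - {"grip": 0, "xyz": [-34, 1.4, 45], "angular": [0, 0, -0.002]}
    - {"grip": 0, "xyz": [-42, 1.4, 45], "angular": [0, 0, -0.002]}
    - {"grip": 0, "xyz": [-50, 1.4, 45], "angular": [0, 0, -0.002]}

```text
time_s: 7.8
tcp_pos: [0.4399, -0.21, 0.0336]
ee_rot: [[-1.0, -0.028, 0.0], [-0.028, 1.0, -0.001], [-0.0, -0.001, -1.0]]
wrist_force: [0.0, 0.5, 0.2]
gripper_width: 0.002
gripper_force: 0.1
```

Run:
```python
from h import *
s=r.sense();print(s["tcp_pos"],inj(s["tcp_pos"]),s["gripper_width"],s["wrist_force"])
p=jig(-5,0.5); to(p[0],p[1],.033,91.6)
```

```text
[ 0.43993962 -0.21003548  0.0335608 ] [-30.45508023   0.61511252] 0.0024117897779724596 [0.0015285  0.45662927 0.19837589]
shift [-25.5  -0.1   0.6] ang [-0.001  0.    -0.   ] t 7.8
```

Call:
move_arm:
  series:
    - {"grip": 0, "xyz": [-6, 0, 0.5], "angular": [0, 0, 0]}
    - {"grip": 0, "xyz": [-12, 0, 0.5], "angular": [0, 0, 0]}
    - {"grip": 0, "xyz": [-17, 0, 0.5], "angular": [0, 0, 0]}
    - {"grip": 0, "xyz": [-21, 0, 0.5], "angular": [0, 0, 0]}
    - {"grip": 0, "xyz": [-23, 0, 0.5], "angular": [0, 0, 0]}
    - {"grip": 0, "xyz": [-24, 0, 0.5], "angular": [0, 0, 0]}
    - {"grip": 0, "xyz": [-24, 0, 0.5], "angular": [0, 0, 0]}

```text
time_s: 8.5
tcp_pos: [0.4631, -0.2094, 0.033]
ee_rot: [[-1.0, -0.028, 0.0], [-0.028, 1.0, -0.001], [-0.0, -0.001, -1.0]]
wrist_force: [0.4, 0.6, -0.6]
gripper_width: 0.003
gripper_force: 0.0
```

Call:
move_arm:
  series:
    - {"grip": 0, "xyz": [-1, 0, 0], "angular": [0, 0, 0]}
    - {"grip": 0, "xyz": [-2, 0, 0], "angular": [0, 0, 0]}
    - {"grip": 0, "xyz": [-2, 0, 0], "angular": [0, 0, 0]}

```text
time_s: 8.8
tcp_pos: [0.4636, -0.2094, 0.0328]
ee_rot: [[-1.0, -0.027, -0.003], [-0.027, 1.0, -0.001], [0.003, -0.0, -1.0]]
wrist_force: [-3.8, -0.3, 2.4]
gripper_width: 0.011
gripper_force: 1.9
```

Call:
move_arm:
  series:
    - {"grip": 0, "xyz": [-1, 0, 0], "angular": [0, 0, 0]}
    - {"grip": 0, "xyz": [-2, 0, 0], "angular": [0, 0, 0]}
    - {"grip": 0, "xyz": [-3, 0, 0], "angular": [0, 0, 0]}
    - {"grip": 0, "xyz": [-3, 0, 0], "angular": [0, 0, 0]}
    - {"grip": 0, "xyz": [-3, 0, 0], "angular": [0, 0, 0]}

```text
time_s: 9.3
tcp_pos: [0.4639, -0.2093, 0.0324]
ee_rot: [[-1.0, -0.027, -0.009], [-0.027, 1.0, 0.0], [0.009, 0.0, -1.0]]
wrist_force: [-7.6, 0.1, 6.1]
gripper_width: -0.0
gripper_force: 4.3
```

Run:
```python
from h import *
s=r.sense();print(s["tcp_pos"],inj(s["tcp_pos"]),s["wrist_force"])
c=cap("scene");save(c,"push.png",(300,130,460,250),5)
```

```text
[ 0.46385566 -0.20925117  0.03243155] [-6.52646467  0.73134436] [-7.64753846  0.10004789  6.05044508]
```

View pics/push.png

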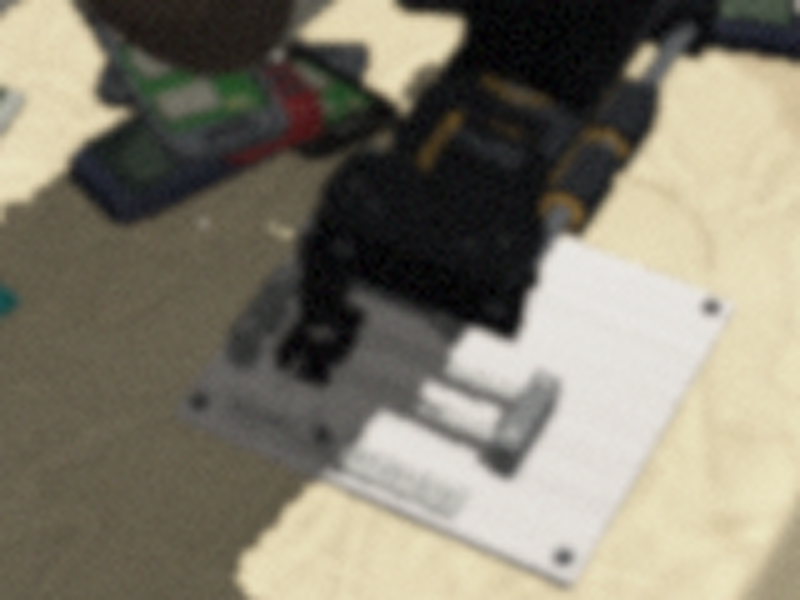

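The gripper body hides the channel (around 400,250) and the push stalls at 7 N, so I'll back off and look.

Call:
move_arm:
  series:
    - {"grip": 0, "xyz": [10, 0, 0], "angular": [0, 0, 0]}
    - {"grip": 0, "xyz": [30, 0, -40], "angular": [0, 0, 0]}
    - {"grip": 0, "xyz": [50, -40, -80], "angular": [0, 0, 0]}
    - {"grip": 0, "xyz": [50, -85, -120], "angular": [0, 0, 0]}
    - {"grip": 0, "xyz": [50, -130, -150], "angular": [0, 0, 0]}
    - {"grip": 0, "xyz": [50, -170, -150], "angular": [0, 0, 0]}
    - {"grip": 0, "xyz": [50, -200, -150], "angular": [0, 0, 0]}
    - {"grip": 0, "xyz": [50, -200, -150], "angular": [0, 0, 0]}

```text
time_s: 10.15
tcp_pos: [0.4249, -0.4151, 0.184]
ee_rot: [[-1.0, -0.024, 0.005], [-0.024, 1.0, -0.005], [-0.005, -0.005, -1.0]]
wrist_force: [-0.8, 0.8, -1.0]
gripper_width: 0.008
gripper_force: 0.0
```

Run:
```python
from h import *
c=cap("top");a=cv2.resize(c[0][190:285,335:435],None,fx=4,fy=4,interpolation=2)
s=cap("scene");b=cv2.resize(s[0][140:240,325:425],None,fx=4,fy=4,interpolation=2)
cv2.imwrite("pics/home.png",np.hstack([np.pad(a,((0,20),(0,0),(0,0))),b])[:,:,::-1])
for cam,o in((c,(335,190)),(s,(325,140))): print([((proj(cam,[*jig(*j),.012])-o+.5)*4).round() for j in[(6,19),(6,-19),(0,0)]])
```

```text
[array([233., 167.]), array([300., 163.]), array([267., 175.])]
[array([262., 200.]), array([296., 151.]), array([290., 180.])]
```

View pics/home.png

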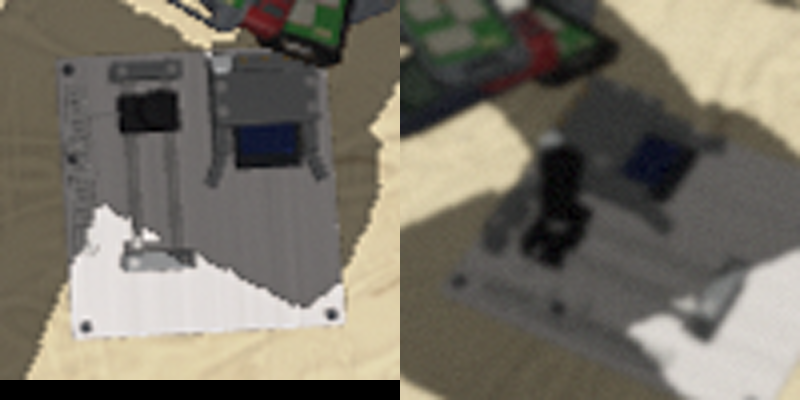

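The battery sits in the channel, blue under the overhang: tail edge at (267,168) in the top half, against 165 predicted for home. I'll measure that edge with subpixel precision.

Run:
```python
from h import *
xs=np.arange(-100,32,.5)
for n in("top","scene"):
    c=cap(n); g=cv2.cvtColor(c[0],cv2.COLOR_RGB2GRAY).astype(np.float32)
    def prof(ys,z,xs):
        v=[]
        for y in ys:
            p=np.array([proj(c,[*jig(x,y),z]) for x in xs],np.float32)
            v.append(cv2.remap(g,p[:,:1],p[:,1:],cv2.INTER_LINEAR).ravel())
        return np.mean(v,0)
    for nm,ys,z,lo,hi in(("tailL",range(-15,-5),.012,-6,16),("tailM",range(-5,6),.012,-6,16),("tailR",range(6,15),.012,-6,16),("plateNear",range(-30,20,3),.006,-93,-77),("plateFar",range(98,110,3),.006,67,83),("ovh",range(-12,12,3),.0275,24,36)):
        xs=np.arange(lo,hi,.5); v=prof(ys,z,xs); d=np.gradient(cv2.GaussianBlur(v[None],(0,0),2)[0] if 0 else v); w=d**2; i=np.argmax(w); s=slice(max(0,i-4),i+5)
        print(n,nm,round(float((w[s]*xs[s]).sum()/w[s].sum()),1),d[i].round(1))
```

```text
top tailL 3.8 -12.7
top tailM 4.2 -16.8
top tailR 4.5 -14.4
top plateNear -85.3 4.8
top plateFar 69.2 2.5
top ovh 28.4 6.0
scene tailL 2.9 -6.5
scene tailM 2.9 -6.4
scene tailR 3.0 -6.4
scene plateNear -85.9 2.1
scene plateFar 69.2 1.5
scene ovh 26.8 1.7
```

The battery is home to within about 1–2 mm: tail 4–5 mm measured, less a bias of about 1 mm, and it hit a hard stop. The knob is next.

Run:
```python
from h import *
p=jig(39.5,66);print(p); to(*p,.13,91.6)
```

```text
[ 0.50804177 -0.14272283]
shift [-91.7 264.6  52.8] ang [-0.001  0.     0.   ] t 10.35
```

Call:
move_arm:
  series:
    - {"grip": 0.6, "xyz": [-92, 264.5, 53], "angular": [0, 0, 0]}
    - {"grip": 0.6, "xyz": [-92, 264.5, 53], "angular": [0, 0, 0]}
    - {"grip": 0.6, "xyz": [-92, 264.5, 53], "angular": [0, 0, 0]}
    - {"grip": 0.6, "xyz": [-92, 264.5, 53], "angular": [0, 0, 0]}
    - {"grip": 0.6, "xyz": [-92, 264.5, 53], "angular": [0, 0, 0]}
    - {"grip": 0.6, "xyz": [-92, 264.5, 53], "angular": [0, 0, 0]}
    - {"grip": 0.6, "xyz": [-92, 264.5, 53], "angular": [0, 0, 0]}
    - {"grip": 0.6, "xyz": [-92, 264.5, 53], "angular": [0, 0, 0]}
    - {"grip": 0.6, "xyz": [-92, 264.5, 53], "angular": [0, 0, 0]}
    - {"grip": 0.6, "xyz": [-92, 264.5, 53], "angular": [0, 0, 0]}

```text
time_s: 11.35
tcp_pos: [0.508, -0.1442, 0.1302]
ee_rot: [[-1.0, -0.027, 0.001], [-0.027, 1.0, -0.001], [-0.001, -0.001, -1.0]]
wrist_force: [-0.6, 0.3, -0.0]
gripper_width: 0.599
gripper_force: 0.0
```

Run:
```python
from h import *
p=jig(39.5,66);to(*p,.056,91.6);print(r.sense()["gripper_width"])
```

```text
shift [-0.   1.5 74.2] ang [-0.001  0.001 -0.001] t 11.35
0.5988596900247601
```

Call:
move_arm:
  series:
    - {"grip": 0.6, "xyz": [0, 1, 40], "angular": [0, 0, 0]}
    - {"grip": 0.6, "xyz": [0, 1, 66], "angular": [0, 0, 0]}
    - {"grip": 0.6, "xyz": [0, 1, 74], "angular": [0, 0, 0]}
    - {"grip": 0.6, "xyz": [0, 1, 74], "angular": [0, 0, 0]}
    - {"grip": 0.1, "xyz": [0, 1, 74], "angular": [0, 0, 0]}
    - {"grip": 0.1, "xyz": [0, 1, 74], "angular": [0, 0, 0]}
    - {"grip": 0.1, "xyz": [0, 1, 74], "angular": [0, 0, 0]}
    - {"grip": 0.1, "xyz": [0, 1, 74], "angular": [0, 0, 0]}
    - {"grip": 0.1, "xyz": [0, 1, 74], "angular": [0, 0, 0]}
    - {"grip": 0.1, "xyz": [0, 1, 74], "angular": [0, 0, 0]}

```text
time_s: 12.35
tcp_pos: [0.5085, -0.1427, 0.0564]
ee_rot: [[-1.0, -0.028, 0.001], [-0.028, 1.0, -0.001], [-0.001, -0.001, -1.0]]
wrist_force: [-0.5, -1.2, 2.6]
gripper_width: 0.199
gripper_force: 29.4
```

Call:
move_arm:
  series:
    - {"grip": 0.1, "xyz": [0, 0, 0], "angular": [0, 0, 0]}
    - {"grip": 0.1, "xyz": [0, 0, 0], "angular": [0, 0, 0]}

```text
time_s: 12.55
tcp_pos: [0.5086, -0.1427, 0.0564]
ee_rot: [[-1.0, -0.028, 0.001], [-0.028, 1.0, -0.001], [-0.001, -0.001, -1.0]]
wrist_force: [-1.1, -0.6, 3.9]
gripper_width: 0.2
gripper_force: 29.4
```

Call:
move_arm:
  series:
    - {"grip": 0.1, "xyz": [3, 0, 0], "angular": [0, 0, 0]}
    - {"grip": 0.1, "xyz": [7, 0, 0], "angular": [0, 0, 0]}
    - {"grip": 0.1, "xyz": [12, 0, 0], "angular": [0, 0, 0]}
    - {"grip": 0.1, "xyz": [17, 0, 0], "angular": [0, 0, 0]}
    - {"grip": 0.1, "xyz": [22, 0, 0], "angular": [0, 0, 0]}
    - {"grip": 0.1, "xyz": [25, 0, 0], "angular": [0, 0, 0]}
    - {"grip": 0.1, "xyz": [26, 0, 0], "angular": [0, 0, 0]}
    - {"grip": 0.1, "xyz": [26, 0, 0], "angular": [0, 0, 0]}
    - {"grip": 0.1, "xyz": [26, 0, 0], "angular": [0, 0, 0]}

```text
time_s: 13.45
tcp_pos: [0.4841, -0.1434, 0.0565]
ee_rot: [[-1.0, -0.028, 0.005], [-0.028, 1.0, -0.001], [-0.005, -0.001, -1.0]]
wrist_force: [6.9, -2.4, -0.6]
gripper_width: 0.205
gripper_force: 29.5
```

Run:
```python
from h import *
s=r.sense();print(s["tcp_pos"],inj(s["tcp_pos"]),s["wrist_force"],s["gripper_width"])
c=cap("scene");a=cv2.resize(c[0][195:235,330:410],None,fx=8,fy=8,interpolation=2)
t=cap("top");b=cv2.resize(t[0][190:270,340:420],None,fx=4,fy=4,interpolation=2)
W=max(a.shape[1],b.shape[1]);P=lambda i:np.pad(i,((0,0),(0,W-i.shape[1]),(0,0)))
im=np.clip(np.vstack([P(a),P(b)][:2]).astype(int)*1.6,0,255).astype(np.uint8)
print(im.shape);cv2.imwrite("pics/pull.png",im[:580,:,::-1])
for x in(40,30,20,15,10,5): print(x,((proj(c,[*jig(x,100),.0205])-[330,195]+.5)*8).round())
```

```text
[ 0.48413773 -0.14339797  0.05645793] [15.58642829 65.99256174] [ 6.93330425 -2.37222752 -0.59772325] 0.20468906329288747
(640, 640, 3)
40 [198. 103.]
30 [237. 120.]
20 [276. 137.]
15 [296. 145.]
10 [315. 153.]
5 [335. 162.]
```

View pics/pull.png

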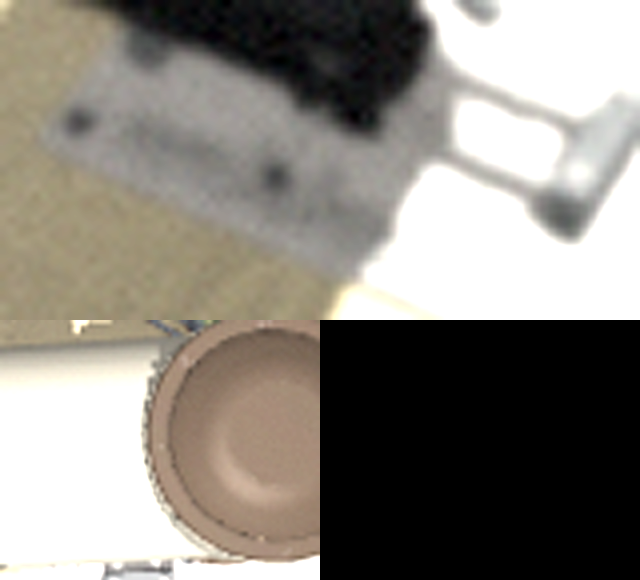

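The scene crop shows the carriage, in shadow, now near the fork, whose black dot is at (275,177); the top view is hidden by the arm. I've used my ten views, so I'll pin down the fork numerically from the first top picture and the scene picture.

Run:
```python
from h import *
im=cv2.imread("pics/jig.png",0); d=cv2.resize(im,None,fx=1/8,fy=1/8,interpolation=cv2.INTER_AREA)
print("cols",list(range(350,366)))
for v in range(210,242): print(v,d[v-190,15:31])
t=cap("top")
f=lambda x,y,z:proj(t,[*jig(x,y),z]).round(1)
print("ptr40",f(40,100,.0205),"edges",f(40,115,.006),[ (x,f(x,100,.018)) for x in(20,15,10)],[(x,f(x,108,.018)) for x in(20,15,10)])
```

```text
cols [350, 351, 352, 353, 354, 355, 356, 357, 358, 359, 360, 361, 362, 363, 364, 365]
210 [212 214 213 210 208 206 208 213 214 216 217 201 153 134 131 127]
211 [200 166 155 159 174 187 198 212 215 216 218 214 203 200 172 128]
212 [205 181 175 175 181 188 196 211 214 216 217 215 217 219 184 125]
213 [205 188 185 176 190 191 197 212 214 215 216 216 217 197 123  76]
214 [198 174 190 184 190 187 190 213 218 220 220 219 220 185  64  37]
215 [194 166 177 152 173 197 204 209 211 212 214 213 216 179  49  34]
216 [193 169 189 178 184 177 139 140 142 144 145 144 147 126  50  36]
217 [198 188 202 188 176 166 135 184 192 193 194 193 193 170  88  39]
218 [195 185 204 194 188 187 181 201 206 204 203 199 200 190 136  60]
219 [202 184 203 195 192 198 193 181 199 199 212 213 212 200 140  44]
220 [202 187 194 169 166 180 188 184 209 212 218 218 217 205 136  31]
221 [210 207 204 185 182 188 190 192 216 218 218 218 217 204 137  26]
222 [208 216 218 192 171 180 178 163 213 220 218 218 218 216 167  33]
223 [171 176 213 194 183 187 163 108 165 216 220 217 216 219 197 126]
224 [182 178 143 125 125 123 110  
[... 741 characters left out ...]
190 201 170 188 178 192 187 197 189 214 220 221 219 217 217 217]
236 [201 208 190 205 195 196 192 189 186 216 220 220 219 218 218 218]
237 [202 214 212 204 174 174 182 189 189 217 221 221 220 218 218 217]
238 [199 210 221 217 191 189 192 180 172 216 220 221 220 219 218 217]
239 [198 196 221 220 193 174 181 179 173 216 220 220 220 219 218 217]
240 [192 182 212 204 199 192 194 189 189 217 219 221 219 220 218 218]
241 [179 176 211 203 200 200 199 193 195 217 219 220 220 219 218 219]
ptr40 [356.4 217.8] edges [349.3 218.5] [(20, array([356.8, 226.7])), (15, array([357. , 228.9])), (10, array([357.1, 231.1]))] [(20, array([353.3, 226.9])), (15, array([353.4, 229.1])), (10, array([353.6, 231.3]))]
```

Run:
```python
from h import *
from scipy.optimize import fsolve
c=cap("scene")
def solve(u,v,y): return fsolve(lambda q:((proj(c,[*jig(q[0],y),q[1]/1e3])-[330,195]+.5)*8-[u,v])/8,[15,10]).round(1)
print("carriage",solve(336.5,113.5,82),"R",solve(380,130,82),"L",solve(293,97,82))
for y in(104,108,111): print("dot",y,solve(275,177,y))
# dark pixel map around pointer/fork
g=cv2.cvtColor(c[0],cv2.COLOR_RGB2GRAY)
print(list(range(356,380)))
for v in range(204,224): print(v,g[v,356:380])
```

```text
carriage [13.4 14.4] R [ 2.3 15.1] L [24.6 13.8]
dot 104 [17.7 11.8]
dot 108 [15.9 16.9]
dot 111 [14.6 20.8]
[356, 357, 358, 359, 360, 361, 362, 363, 364, 365, 366, 367, 368, 369, 370, 371, 372, 373, 374, 375, 376, 377, 378, 379]
204 [94 93 89 82 75 63 51 40 27 15  9  8 10 14 19 24 28 15 14  6  8  8  3  8]
205 [100  97  95  92  94  87  80  70  55  39  29  11  16  17  14  12   7   9
  13  11  11  12   8  16]
206 [96 95 96 97 98 95 95 87 79 69 44 18 12  8 13  6  8 12 10 14 15 18 19 25]
207 [97 96 97 94 98 94 96 95 92 84 56 32 22 24 27 24 13 15 11 11  6 21 37 53]
208 [101  99  98  97  97  96  98  96  95  90  72  55  47  45  43  26  15   6
   8  10  16  30  57  73]
209 [ 97  98  97 100  96  95  99  98  96  95  86  78  70  64  58  45  21  14
   9  10  21  39  68  83]
210 [ 96 101 101  99 101 100  96  95  96  95  97  89  82  80  68  57  38  26
  21  20  27  44  72  83]
211 [ 95  99  98 101  99  97  96  90  95  99  92  92  91  87  85  77  69  56
  45  42  41  57  77  87]
212 [89 93 93 95 96 95 91 84 89 93 94 90 87 93 94 92 88 82 77 67 67 77 86 94]
213 [85 87 91 92 91 89 85 81 86 92 91 91 96
[... 314 characters left out ...]
  81  80  68  55  44  55  76  81  84  85  84  84  84  94
  99  94 100 101  99 100]
218 [ 87  86  86  81  80  77  73  57  60  61  75  84  83  81  83  84  88  92
  99  97 101 102  98  99]
219 [ 92  86  89  84  84  81  76  74  73  74  77  84  82  82  79  80  83  89
  93  97  99 100  98 104]
220 [ 94  90  94  90  90  83  82  77  74  77  79  80  81  82  81  80  82  81
  90  89  93  94  99 114]
221 [ 90  95  93  96  93  88  86  84  82  80  80  81  79  80  81  73  73  82
  82  83  85  91  99 126]
222 [ 91  93  93  95  99  94  94  87  81  81  85  81  85  81  81  78  75  82
  75  80  84  87  98 138]
223 [ 91  91  96  91  95  99  97  92  89  91  89  89  83  89  88  84  85  80
  78  79  81  81 100 136]
```

Run:
```python
from h import *
s=r.sense();print(s["tcp_pos"],inj(s["tcp_pos"]),s["wrist_force"],s["gripper_width"],s["gripper_force"])
print(r.finish_job())
```

```text
[ 0.48415496 -0.14339818  0.05644249] [15.60364508 65.99186949] [ 5.5397265  -1.17888308 -0.9573928 ] 0.20318828355546417 29.48126424397074
the job is handed in; nothing more can be done
None
```

I handed the job in with the battery pushed against the end stop and the knob held about 24.5 mm out; I measured the notch at about 25 mm (tolerance 5 mm), but couldn't see the pointer itself to confirm it, and no verdict came back.

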